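# Cold surface-temperature check of a hotplate stirrer

### The job

Get the switched-off hotplate through its cold surface-temperature check: first drop the two crumpled paper wipes that lie on its metal top plate into the round waste bin, then take the surface thermometer (block handle, flat sprung disc at the end of its stem) out of the stand and stand its disc flat inside the ring printed at the middle of the plate, upright, pressing gently so that the sprung tip goes about half-way in. Never press hard on the plate, and leave the dial thermometer and everything else on the bench where they are. Finish holding the thermometer like that, steady and still in the gripper: do not put it down or let go.

Things in the scene. Friction and masses are not known exactly. Their poses are not given: they have to be found in the camera images.
- hotplate: Hotplate stirrer, fixed, stays put: white housing 200 x 200 mm with a control nose towards its -x (reaching 180 mm from the origin, 80 mm high with its two knobs), dark grey metal top plate 184 x 184 mm whose flat top is 105 mm above the bench. Origin: on the bench below the middle of the plate; z up.
- ring (a point): Middle of the light ring printed on the top plate, on the plate's top (105 mm above the bench). Ring 25 mm across inside, 33 mm outside, with four short ticks around it; it is flat print at the middle of the plate and may be hidden under a wipe at the start. z up.
- wad1_mid (a point): Crumpled paper wipe, a stiff white lump about 35 to 42 mm across and high, 12 g; the point is its middle, 20 mm above its underside. It lies on the hotplate's top plate. Can be gripped across any way.
- wad2_mid (a point): The other crumpled paper wipe, same size; the point is its middle, 20 mm above its underside. It lies on the hotplate's top plate, at least 70 mm from the first, middle to middle.
- bin: Round open waste bin of grey plastic, fixed, stays put: 156 mm across at the rim, 132 mm at the foot, 130 mm tall, 3 mm wall. Origin: middle of its underside on the bench; z up.
- stand: Aluminium thermometer stand, fixed, stays put: base 75 x 176 mm, end walls, flat top 60 x 172 mm at 112 mm above the bench with two holes of 17 mm, 42 mm either side of the middle along its y. One thermometer hangs in each hole, its body resting on the top; which one hangs where varies. Origin: on the bench under its middle; z up.
- probe_grip (a point): Surface thermometer, about 100 g: upright grey block handle 22 mm (its x) x 32 mm (its y) x 76 mm tall, stem hanging down the stand's hole (lift straight up 95 mm to clear it). The point is on the handle's axis, 46 mm above its underside, 30 mm below its top; grip across its x. z runs up, away from the disc, whose face is 136 mm below this point with the tip sprung out.
- disc (a point): Middle of the face of the thermometer's flat copper contact disc (12 mm across, 4 mm thick), the lowest point of the thermometer, on its axis.
- tip (a joint): How far the sprung disc is pushed into the stem, m: 0 fully out, 0.010 fully in. The spring starts at 0.5 N and adds 0.4 N per mm, so half-way in takes 2.5 N; beyond 10 mm the tip is rigid.
- dial: Dial thermometer, not for this job: round dial 44 mm across and 10 mm thick, face up, on a hub 25 mm across and 9 mm high; it hangs in the stand's other place with its thin pointed stem (88 mm) down. Origin: middle of the hub's underside, on the stand's top.
- amber: Amber glass bottle with black cap, 66 mm across, 140 mm tall; bystander. Origin: middle of its underside.
- beaker: Clear glass beaker, 68 mm across, 90 mm tall; bystander. Origin: middle of its underside.
- vialrack: White rack of small vials, 70 x 110 mm, 42 mm tall; bystander. Origin: middle of its underside.
- marker: Marker pen lying on the bench, 130 mm long along its x (from -50 to +70 mm), 14 mm thick; bystander. Origin: on the bench under the pen.
- dish: Shallow round glass dish, 90 mm across, 15 mm tall; bystander. Origin: middle of its underside.
- wipebox: Cardboard box of paper wipes, 115 x 115 mm, 70 mm tall, a wipe standing 25 mm out of its top; bystander. Origin: middle of its underside.
There are look-alikes about, which are no part of the job. Leave any pink look-alike of the part that bears wad2_mid alone.

How it is judged:
On the way, in this order (a step that is already met when the one before it is completed fails the run):
1. both crumpled wipes lie in the bin, let go (horizontal distance between each of wad1_mid, wad2_mid and bin below 0.072 m and z of each of wad1_mid, wad2_mid in the frame of bin below 0.115 m and contact force between each of wad1, wad2 and the fingers below 0.1 N), for 0.2 s.
2. the thermometer is held upright with its disc in the ring, pressed lightly (horizontal distance between disc and ring below 0.0075 m and contact force between probe and hotplate between 0.8 and 6 N and value of joint tip between 0.001 and 0.0095 m and angle between probe_grip's own z axis and vertical below 0.1 rad and contact force between probe and the fingers above 1 N and linear speed of probe below 0.02 m/s), for 0.5 s.
At the end, for the whole second after the job is handed in: Both wipes lie in the bin. The gripper holds the surface thermometer, still (under 20 mm/s) and upright (within 0.1 rad), its disc's middle within 7.5 mm of the ring's middle, pressing on the hotplate with 0.8 to 6 N, the sprung tip between 1 and 9.5 mm in (all of step 1 and all of step 2); the arm keeps its last pose, push and grip.
It fails at once if the thermometer is pressed or knocked on the hotplate with more than 15 N (contact force between probe and hotplate above 15 N).
It fails at once if the gripper or arm presses on the hotplate with more than 25 N (contact force between any of the arm, the fingers and hotplate above 25 N).
It fails at once if the dial thermometer or another thing on the bench is moved by more than 25 mm (distance of any of dial, amber, beaker, vialrack, marker, dish, wipebox from where it was at the start of the episode above 0.025 m).
It also fails if it takes over 64 s, if anything falls off the work surface, if the arm or the gripper's body presses on something with over 40 N, if the wrist force passes 120 N, or if a joint passes its speed limit or range.

### The arm

A 7-joint arm with a two-finger parallel gripper is mounted at the origin on the work surface. World frame = base frame: x ahead of the robot, y to its left, z up, the work surface at z = 0. Lengths are in m, angles in rad, forces in N, time in s.
With the tool pointing down it reaches from about 0.4 to 0.85 m from the base axis. Payload 10.4 kg.
Tool frame: the origin (TCP) lies midway between the tips of the shut fingers; the grasp point (between the pads) lies 19 mm behind it; z points along the fingers, y is the line along which they close (so a half turn about z gives the same grasp; the last joint's range is limited). The gripper opens to 87 mm and grips with 3 to 60 N. Pads are 19 mm wide; open, the fingers measure 117 mm over their backs; the gripper's body (75 mm by 190 mm) begins 51 mm behind the grasp point.
Start: joints at [-1.301, 0.332, -0.065, 1.46, 0.022, 1.35, -0.088], TCP at [0.18, 0.598, 0.223] pointing down, gripper open.
Joint ranges: [-2.6, 2.6], [-0.5, 2.12], [-1.47, 1.34], [0.16, 2.42], [-1.27, 4.41], [0.06, 2.06], [-2.6, 2.6]. Speed limits (rad/s): [2.22, 2.22, 2.79, 2.79, 3.14, 3.14, 3.14].

### API

Orientations are given as a unit quaternion [x, y, z, w].
In Python, from bench import r gives the robot as it stands.
- The arm moves only by the tool arm_command, never from a script. Its argument "moves" is one flat list of numbers, 4 for each row, row after row: the shift along the tool's x, y, z in cm, then the turn about the tool's z in degrees. A call has 1 to 12 rows; each row shifts and turns the commanded pose from where the row before left it, along the tool's axes as they then stand; what a row does not reach is not made up. A row lasts 1/12 s, in which the tool goes at most 41.7 mm and 7.16 degrees, less where a joint would pass 70% of its speed; a pose out of reach is approached as far as the arm can. A call with a gripper value outside its range is refused whole. "fingers" is the opening in per cent of the stroke, from 0 (shut) to 100 (fully open), set as the call begins (left out, the last holds). The fingers move at their own pace and stop on an object; "squeeze" is the grip in N (left out, the last holds). Time passes only in rows, so rows that do not move let the fingers close. It gives the time, the measured TCP pose, the force, the opening and the grip force at its end, in the units of the state.
- r.read_state(): the state, without advancing time (a new reading comes with each control period).
- r.camera(name): name is "scene" or "top"; returns the picture (400x640x3 uint8, red, green, blue); there is no depth.
- r.camera_info(name): a dict with "fx", "fy", "cx", "cy" (pixels), "k1" (the pictures are not rectified: a ray, as slopes to the right and down, at radius r is drawn at 1 + k1 r^2 times it, then the intrinsics apply), "origin" and "attitude" of the camera in the world. Camera axes: x right, y up, looking along -z (the intrinsics and any distortion apply to the point x, -y, -z); pixel columns grow to the right and rows downward; lengths in m; the calibration is good to about 2 mm. A picture is of the moment at which its call begins. camera_info takes no time and is no camera call.
- r.close_job(): hands the job in; it is judged then, once.
The state is a dict: "time": time; "joint_positions": joint angles; "joint_vel": joint speeds; "joint_torque": joint torques, N m; "ee_pos": TCP position; "eef_rot": TCP orientation; "ft_force": force on the tool from outside, world axes, zero at the start; "torque": the same for the moment, N m; "width": finger opening in m; "grip_force": force on a finger pad.
Only numpy, scipy, OpenCV 4.12 (cv2) and the standard library are available. Lean on these libraries where they do the work, as an engineer would, in place of code of your own. Each camera call takes 0.05 s, during which the arm holds its last target. There are 200 camera calls.

## Working session

There is one attempt and no reset: what is moved stays moved. The work goes in short steps, Python scripts to look and compute and a tool call to move; the robot and the scene stay as the last step left them, time stands still between calls to the robot, and variables do not carry over. Pictures are saved under pics/ and viewed, at most 10 in all, crops included, and the job is handed in when it is done.

Besides the shell and the picture viewer there is one more tool, called after "Emit:" as name(argument=value, ...) on one line, values as JSON. arm_command: Moves the arm, as the interface text tells. Its arguments: {"type":"object","properties":{"moves":{"type":"array"},"fingers":{"type":"number"},"squeeze":{"type":"number"}},"required":["moves"]}

```bash
mkdir -p pics; cat > h.py <<'E'
import numpy as np, cv2
from scipy.spatial.transform import Rotation as R
from bench import r
def ray(n,u,v):
    c=r.camera_info(n); x=(u-c['cx'])/c['fx']; y=(v-c['cy'])/c['fy']
    xd,yd=x,y
    for _ in range(20):
        s=1+c['k1']*(x*x+y*y); x,y=xd/s,yd/s
    return np.array(c['origin']),att(c)@np.array([x,-y,-1])
def att(c):
    a=np.array(c['attitude'],float)
    return a if a.shape==(3,3) else R.from_quat(a).as_matrix()
def onz(n,u,v,z):
    o,d=ray(n,u,v); return o+d*(z-o[2])/d[2]
def proj(n,p):
    c=r.camera_info(n); q=att(c).T@(np.array(p)-np.array(c['origin']))
    x,y=q[0]/-q[2],-q[1]/-q[2]; s=1+c['k1']*(x*x+y*y)
    return c['fx']*x*s+c['cx'],c['fy']*y*s+c['cy']
def snap(n,f):
    im=cv2.cvtColor(r.camera(n),cv2.COLOR_RGB2BGR); cv2.imwrite('pics/'+f,im); return im
E
python3 - <<'E'
from h import *
for n in('scene','top'): print(r.camera_info(n)); snap(n,n+'0.png')
s=r.read_state(); print(s['ee_pos'],s['eef_rot'],s['width'],s['ft_force'],s['time'])
E
```

```text
{'fx': 492.57224172675564, 'fy': 492.57224172675564, 'cx': 317.32258071409194, 'cy': 196.7025316022497, 'k1': -0.06659823658723071, 'origin': array([0.94776191, 0.80841416, 0.84213322]), 'attitude': array([0.09827683, 0.42345549, 0.87283596, 0.2217758 ])}
{'fx': 361.79899605918115, 'fy': 361.79899605918115, 'cx': 319.2706491054806, 'cy': 199.60176684409927, 'k1': -0.030770154956686478, 'origin': array([ 0.43003384, -0.00793453,  1.00329042]), 'attitude': array([-0.04099671,  0.04594195,  0.71334395, -0.69810387])}
[0.1802967  0.59807434 0.2218586 ] [ 1.45874377e-01  9.89302930e-01 -6.12722761e-04 -5.73416087e-05] 0.08723141595660434 [-0.51198746  0.33730789 -0.50791881] 0.1
```

View pics/scene0.png

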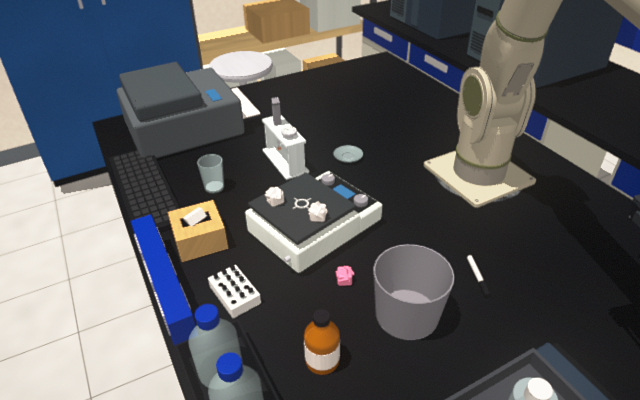

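View pics/top0.png

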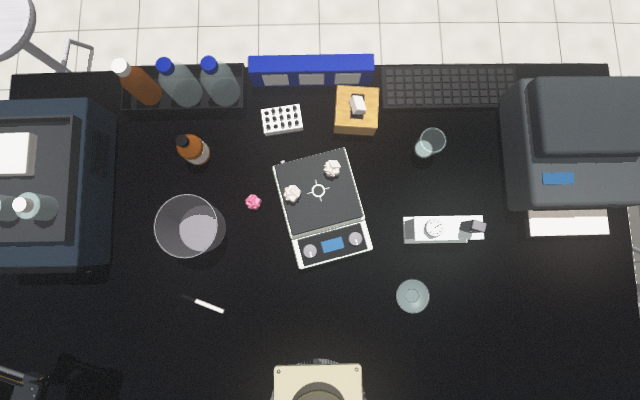

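The scene picture shows the white wipes at about (274,196) and (317,211), the ring at (302,203), a pink lump at (344,275), the bin at (413,290), and the probe's block handle at (276,110) with the dial at (289,132). In the top view the white wipes are at (292,193) and (332,168), the ring at (318,191), the pink lump at (253,201), the bin at (190,227), the dial at (434,228) and the probe handle at about (474,227).

Possible mix-ups: the pink lump at top (253,201) and the wipe in the box at (358,104), against the white wipes at (292,193) and (332,168); the dial at (434,228) against the probe at (474,227). I choose the two white lumps on the plate and the block handle, and will check them in one crop.

```bash
python3 - <<'E'
from h import *
t=cv2.imread('pics/top0.png'); s=cv2.imread('pics/scene0.png')
a=cv2.resize(t[140:270,265:375],None,fx=3.5,fy=3.5,interpolation=2)
b=cv2.resize(t[200:260,395:495],None,fx=3.9,fy=3.9,interpolation=2)
c=cv2.resize(s[90:230,235:345],None,fx=3.5,fy=3.5,interpolation=2)
o=np.zeros((600,790,3),np.uint8); o[:455,:385]=a; o[:490,400:785]=c; 
b=cv2.resize(t[200:260,395:495],(233,140)); o[458:598,:233]=b
cv2.imwrite('pics/crop1.png',o)
def blobs(im,roi,lo=150,sat=60):
    x0,y0,x1,y1=roi; h=cv2.cvtColor(im[y0:y1,x0:x1],cv2.COLOR_BGR2HSV)
    m=((h[...,2]>lo)&(h[...,1]<sat)).astype(np.uint8)
    n,l,st,ce=cv2.connectedComponentsWithStats(m)
    return [(st[i,4],(ce[i]+[x0,y0]).round(1),(st[i,:4]+[x0,y0,0,0])) for i in range(1,n) if st[i,4]>15]
print('top');[print(*b) for b in blobs(t,(280,152,350,208))]
print('scene');[print(*b) for b in blobs(s,(258,180,340,225))]
for n,u,v,z in[('top',292,193,.125),('top',332,168,.125),('top',318.5,191,.105),('scene',302,203,.105),('scene',274,196,.125),('scene',317,211,.125),('top',190,227,.13),('top',474,227,.188),('scene',276,101,.188),('top',434,228,.13),('top',253,201,.02)]: print(n,u,v,onz(n,u,v,z).round(4))
E
```

```text
top
29 [347.3 159.2] [345 152   5  17]
217 [331.9 167.2] [323 160  18  17]
111 [317.9 190.1] [307 180  23  22]
213 [291.6 192.5] [283 185  18  17]
33 [281.6 200.1] [280 191   5  17]
scene
278 [274.4 195.7] [265 187  19  19]
382 [313.6 209.3] [293 198  34  23]
68 [261.8 221. ] [258 215  12  10]
25 [336.5 222.6] [332 220   8   5]
top 292 193 [0.5563 0.0512 0.125 ]
top 332 168 [ 0.6167 -0.0485  0.125 ]
top 318.5 191 [ 0.5628 -0.014   0.105 ]
scene 302 203 [ 0.5649 -0.0125  0.105 ]
scene 274 196 [ 0.6211 -0.0456  0.125 ]
scene 317 211 [0.5585 0.0519 0.125 ]
top 190 227 [0.4779 0.2983 0.13  ]
top 474 227 [ 0.4607 -0.3643  0.188 ]
scene 276 101 [ 0.4666 -0.3668  0.188 ]
top 434 228 [ 0.4628 -0.2914  0.13  ]
top 253 201 [0.5515 0.1653 0.02  ]
```

View pics/crop1.png

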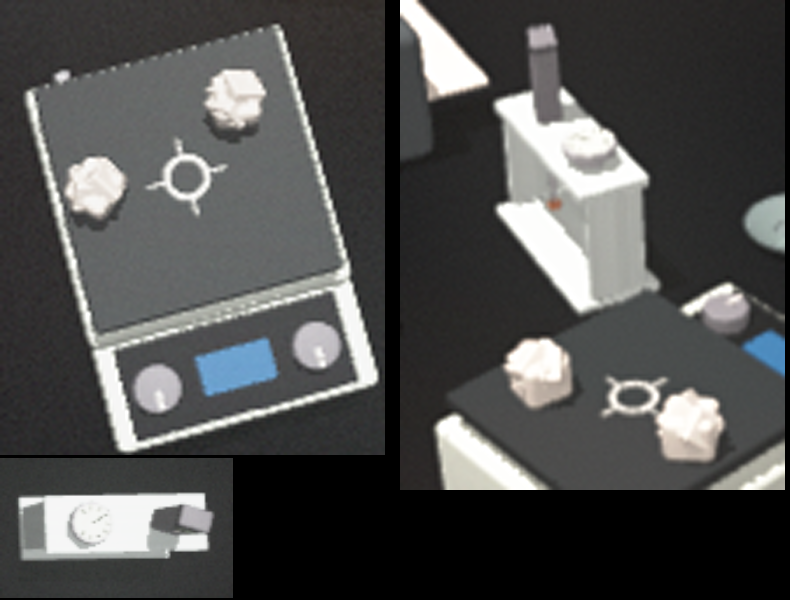

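The crop confirms it: two white crumpled wipes on the plate, the ring clear between them, and the grey upright block (probe) at the stand's −y hole with the dial in the other. I go for the wipe at (0.557, 0.051) first.

Emit:
arm_command(moves=[-3, -2.4, 0, 0, -3, -2.4, 0, 0, -3, -2.4, 0, 0, -3, -2.4, 0, 0, -3, -2.4, 0, 0, -3, -2.4, 0, 0, -3, -2.4, 0, 0, -3, -2.4, 0, 0, -3, -2.4, 0, 0, -3, -2.4, 0, 0, -3, -2.4, 0, 0, -3, -2.4, 0, 0], fingers=75, squeeze=12)

```text
time: 1.1
ee_pos: [0.4425, 0.2169, 0.2225]
eef_rot: [0.146, 0.989, 0.0, -0.0]
ft_force: [0.9, 1.1, 0.4]
width: 0.0654
grip_force: 0.0
```

Emit:
arm_command(moves=[-3.2, -2.5, 0, 0, -3.2, -2.5, 0, 0, -3.2, -2.5, 0, 0, -3.2, -2.5, 1, 0, -3.1, -2.6, 2.0, 0, 0, 0, 2, 0, 0, 0, 0, 0])

```text
time: 1.68
ee_pos: [0.5546, 0.0521, 0.1702]
eef_rot: [0.148, 0.989, -0.002, -0.003]
ft_force: [-1.1, -0.1, -1.0]
width: 0.0652
grip_force: 0.0
```

```bash
python3 - <<'E'
from h import *
s=snap('scene','s1.png'); t=snap('top','t1.png'); st=r.read_state(); print(st['ee_pos'],st['width'])
o=np.zeros((600,800,3),np.uint8)
o[:600,:400]=cv2.resize(s[110:260,245:345],(400,600),interpolation=2); o[:400,400:]=cv2.resize(t[145:245,265:365],(400,400),interpolation=2)
cv2.imwrite('pics/c2.png',o)
E
```

```text
[0.55541627 0.05538375 0.17371157] 0.06510242325006627
```

View pics/c2.png

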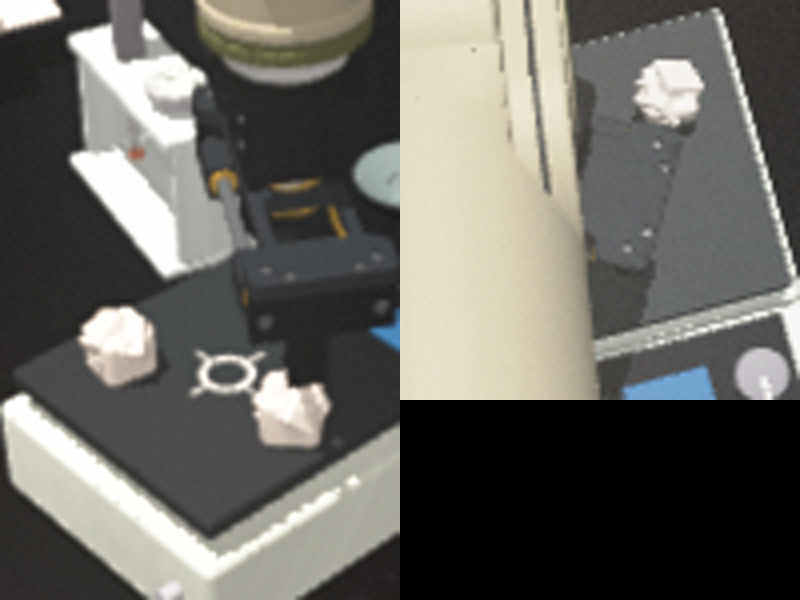

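```bash
python3 - <<'E'
from h import *
s=r.read_state(); p=np.array(s['ee_pos']); M=R.from_quat(s['eef_rot']).as_matrix()
def cr(q): u,v=proj('scene',q); return round((u-245)*4),round((v-110)*4)
for k in((0,0,0),(0,.033,0),(0,-.033,0),(0,.095,-.07),(0,-.095,-.07)): print(k,(p+M@np.array(k)).round(3),cr(p+M@np.array(k)))
print(p,r.read_state()['ft_force'])
E
```

```text
(0, 0, 0) [0.555 0.055 0.174] (294, 338)
(0, 0.033, 0) [0.565 0.087 0.174] (307, 375)
(0, -0.033, 0) [0.546 0.024 0.174] (283, 302)
(0, 0.095, -0.07) [0.583 0.146 0.244] (331, 343)
(0, -0.095, -0.07) [ 0.528 -0.036  0.244] (259, 139)
[0.55541627 0.05538375 0.17371157] [ 0.25397556 -0.16857881  0.18065399]
```

The picture shows the near finger tip at crop (307,375), where the projection puts it; the wipe lies between the fingers at (290,408). Descend and grip.

Emit:
arm_command(moves=[-0.2, -0.3, 2, 0, 0, 0, 2, 0, 0, 0, 1.2, 0, 0, 0, 0.8, 0, 0, 0, 0, 0])

```text
time: 2.2
ee_pos: [0.5564, 0.0524, 0.1134]
eef_rot: [0.145, 0.989, -0.0, -0.001]
ft_force: [-0.3, -0.6, 0.1]
width: 0.0647
grip_force: 0.0
```

Emit:
arm_command(moves=[0, 0, 0, 0, 0, 0, 0, 0, 0, 0, 0, 0, 0, 0, 0, 0, 0, 0, 0, 0, 0, 0, 0, 0], fingers=0, squeeze=12)

```text
time: 2.7
ee_pos: [0.5575, 0.0516, 0.1147]
eef_rot: [0.146, 0.989, 0.0, 0.0]
ft_force: [-0.8, 0.3, 4.1]
width: 0.041
grip_force: 12.0
```

Emit:
arm_command(moves=[0, 0, -3, 0, 0, 0, -3, 0, 0.6, 0.8, -2.5, 0, 2, 3, -0.5, 0, 2, 3, 0, 0, 2, 3, 0, 0, 2, 3, 0, 0, 2, 3, 0, 0, 2, 3, 0, 0, 2, 2.9, 0, 0, 0, 0, 2, 0, 0, 0, 3, 0])

```text
time: 3.7
ee_pos: [0.48, 0.3052, 0.1559]
eef_rot: [0.144, 0.99, 0.002, 0.002]
ft_force: [0.7, 0.7, -0.4]
width: 0.0411
grip_force: 11.9
```

Emit:
arm_command(moves=[0, 0, 1, 0, 0, 0, 0, 0, 0, 0, 0, 0])

```text
time: 3.95
ee_pos: [0.4801, 0.3009, 0.1445]
eef_rot: [0.146, 0.989, -0.0, -0.0]
ft_force: [0.6, 0.7, 0.3]
width: 0.0408
grip_force: 11.9
```

Emit:
arm_command(moves=[0, 0, 0, 0, 0, 0, 0, 0, 0, 0, 0, 0, 0, 0, 0, 0], fingers=75)

```text
time: 4.28
ee_pos: [0.4804, 0.3016, 0.145]
eef_rot: [0.146, 0.989, 0.001, 0.0]
ft_force: [-0.1, -0.1, 1.4]
width: 0.0594
grip_force: 0.0
```

Emit:
arm_command(moves=[0, 0, -3, 0, 0, 0, -3, 0, -2.3, -2.9, 0, 0, -2.3, -2.9, 0, 0, -2.3, -2.9, 0, 0, -2.3, -2.9, 0, 0, -2.3, -2.9, 0, 0, -2.3, -2.9, 0, 0, -2.3, -2.9, 0, 0, -2.3, -2.9, 0, 0, -2.3, -2.9, 0, 0, -2.3, -2.9, 0, 0])

```text
time: 5.28
ee_pos: [0.6169, -0.0443, 0.2047]
eef_rot: [0.146, 0.989, 0.0, 0.0]
ft_force: [0.4, 1.0, 0.1]
width: 0.0653
grip_force: 0.0
```

Emit:
arm_command(moves=[0, 0, 3, 0, 0, 0, 0, 0, 0, 0, 0, 0, 0, 0, 0, 0])

```text
time: 5.62
ee_pos: [0.6167, -0.0415, 0.1752]
eef_rot: [0.145, 0.989, 0.0, 0.0]
ft_force: [-0.1, 0.5, 1.0]
width: 0.0651
grip_force: 0.0
```

```bash
python3 - <<'E'
from h import *
s=snap('scene','s2.png'); print(r.read_state()['ee_pos'])
o=np.zeros((600,800,3),np.uint8)
o[:,:400]=cv2.resize(s[110:260,235:335],(400,600),interpolation=2); o[:440,400:]=cv2.resize(s[240:350,365:465],(400,440),interpolation=2)
cv2.imwrite('pics/c3.png',o)
E
```

```text
[ 0.61694519 -0.04136603  0.17553895]
```

View pics/c3.png

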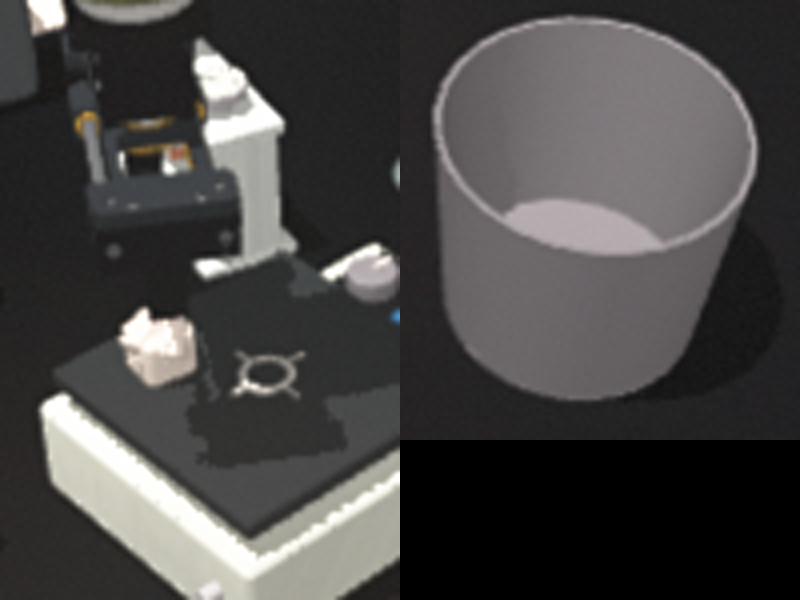

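The ring is now fully clear, wipe 2 lies at crop (158,345) below the gripper, and the visible part of the bin is empty (its near side is hidden; I will check from the top view later). Descend on wipe 2.

Emit:
arm_command(moves=[-0.2, -0.5, 2, 0, 0, 0, 2, 0, 0, 0, 1.4, 0, 0, 0, 0.8, 0, 0, 0, 0, 0])

```text
time: 6.08
ee_pos: [0.6164, -0.0469, 0.1115]
eef_rot: [0.145, 0.989, 0.0, -0.001]
ft_force: [-0.0, -0.3, -0.1]
width: 0.0654
grip_force: 0.0
```

Emit:
arm_command(moves=[0, 0, 0, 0, 0, 0, 0, 0, 0, 0, 0, 0, 0, 0, 0, 0, 0, 0, 0, 0, 0, 0, 0, 0], fingers=0)

```text
time: 6.58
ee_pos: [0.6172, -0.048, 0.1127]
eef_rot: [0.146, 0.989, 0.0, 0.0]
ft_force: [-1.0, 0.5, 3.4]
width: 0.0413
grip_force: 11.3
```

Emit:
arm_command(moves=[0, 0, -3, 0, 0, 0, -3, 0, 0, 0, -3, 0, 2.5, 3.2, 0, 0, 2.5, 3.2, 0, 0, 2.5, 3.2, 0, 0, 2.5, 3.2, 0, 0, 2.5, 3.2, 0, 0, 2.5, 3.2, 0, 0, 2.5, 3.2, 0, 0, 2.5, 3.2, 0, 0, 2.5, 3.2, 0, 0])

```text
time: 7.58
ee_pos: [0.4836, 0.2943, 0.2024]
eef_rot: [0.146, 0.989, 0.0, 0.0]
ft_force: [1.5, -0.1, -0.4]
width: 0.0408
grip_force: 11.5
```

Emit:
arm_command(moves=[0.5, 0.5, 0, 0, 0, 0, 3, 0, 0, 0, 3, 0, 0, 0, 0, 0, 0, 0, 0, 0])

```text
time: 8.0
ee_pos: [0.4806, 0.2981, 0.1415]
eef_rot: [0.146, 0.989, -0.001, -0.001]
ft_force: [0.7, 0.2, 1.3]
width: 0.0409
grip_force: 11.5
```

Emit:
arm_command(moves=[0, 0, 0, 0, 0, 0, 0, 0, 0, 0, 0, 0, 0, 0, 0, 0], fingers=75)

```text
time: 8.33
ee_pos: [0.4819, 0.2992, 0.1434]
eef_rot: [0.146, 0.989, 0.001, 0.001]
ft_force: [0.3, -0.2, 0.4]
width: 0.0594
grip_force: 0.0
```

Emit:
arm_command(moves=[0, 0, -3.5, 0, 0, 0, -3.5, 0, -1.2, -3.5, -3, 0, -1.2, -3.5, 0, 0, -1.2, -3.5, 0, 0, -1.2, -3.5, 0, 0, -1.2, -3.5, 0, 0, -1.2, -3.5, 0, 0, -1.2, -3.5, 0, 0, -1.2, -3.5, 0, 0, -1.2, -3.5, 0, 0, -1.2, -3.5, 0, 0])

```text
time: 9.33
ee_pos: [0.4948, -0.0681, 0.2392]
eef_rot: [0.146, 0.989, 0.001, 0.001]
ft_force: [0.1, 0.3, 0.5]
width: 0.0652
grip_force: 0.0
```

Emit:
arm_command(moves=[0, 0, 0, 0, 0, 0, 0, 0])

```text
time: 9.5
ee_pos: [0.4949, -0.0684, 0.239]
eef_rot: [0.148, 0.989, 0.0, 0.001]
ft_force: [-0.6, 1.3, -0.3]
width: 0.0651
grip_force: 0.0
```

```bash
python3 - <<'E'
from h import *
s=snap('scene','s3.png'); t=snap('top','t3.png'); print(r.read_state()['ee_pos'])
o=np.zeros((600,800,3),np.uint8)
o[:,:400]=cv2.resize(s[85:160,250:300],(400,600),interpolation=2); o[:320,400:]=cv2.resize(t[205:245,445:495],(400,320),interpolation=2)
o[330:600,400:700]=cv2.resize(t[185:265,145:235],(300,270),interpolation=2)
cv2.imwrite('pics/c4.png',o)
E
```

```text
[ 0.49508379 -0.06536281  0.23864556]
```

View pics/c4.png

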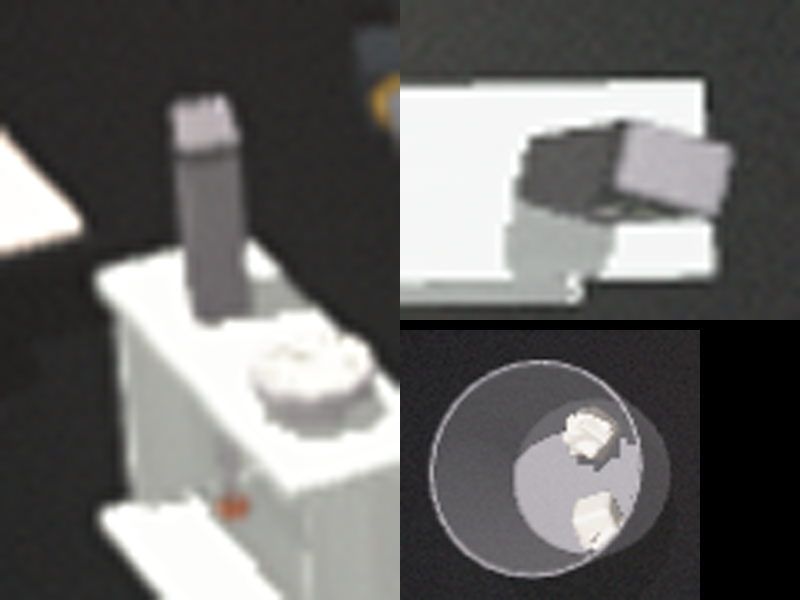

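Both white wipes lie in the bin (crop (588,433) and (600,520)). The probe's handle top shows in the top view with corners at crop (625,122), (733,147), (718,213), (613,187).

```bash
python3 - <<'E'
from h import *
C=np.array([(625,122),(733,147),(718,213),(613,187)],float)
P=[onz('top',445+(x-400)/8,205+y/8,.188) for x,y in C]; P=np.array(P); m=P.mean(0)
L=(P[1]-P[0]+P[2]-P[3])/2; S=(P[2]-P[1]+P[3]-P[0])/2
print(P.round(4),m.round(4),np.linalg.norm(L),np.linalg.norm(S),np.degrees(np.arctan2(L[1],L[0])),np.degrees(np.arctan2(S[1],S[0])))
q=onz('scene',250+205/8,85+125/8,.188); print('scene',q)
# handle foot centre check in scene, z .112
print(proj('scene',(m[0],m[1],.188)),proj('scene',(m[0],m[1],.112)))
# ring by mask
for n,im,roi in(('top','top0.png',(307,180,331,202)),):
    h=cv2.cvtColor(cv2.imread('pics/'+im),cv2.COLOR_BGR2HSV); x0,y0,x1,y1=roi
    w=(h[y0:y1,x0:x1,2]>130); ys,xs=np.nonzero(w); (c,rr)=cv2.minEnclosingCircle(np.c_[xs,ys].astype(np.float32)); print('ringc',xs.mean()+x0,ys.mean()+y0,c,onz(n,xs.mean()+x0,ys.mean()+y0,.105),onz(n,c[0]+x0,c[1]+y0,.105))
h=cv2.cvtColor(cv2.imread('pics/s3.png'),cv2.COLOR_BGR2GRAY); h2=cv2.imread('pics/s3.png')[185:225,280:325]
cv2.imwrite('pics/x.png',h2)
s=r.read_state(); print(s['ee_pos'],s['eef_rot'],s['joint_positions'],s['time'])
M=R.from_quat(s['eef_rot']).as_matrix(); g=np.array([m[0],m[1],s['ee_pos'][2]])
print('shift tool',M.T@(g-s['ee_pos']),'tool y angle',np.degrees(np.arctan2(M[1,1],M[0,1])))
E
```

```text
[[ 0.4761 -0.3634  0.188 ]
 [ 0.4682 -0.394   0.188 ]
 [ 0.4497 -0.3882  0.188 ]
 [ 0.4577 -0.3586  0.188 ]] [ 0.4629 -0.376   0.188 ] 0.031152664595568088 0.019187522587570102 -104.77284936492406 164.05162515803715
scene [ 0.46655696 -0.36939148  0.188     ]
(np.float64(275.8270605202197), np.float64(99.3887632259227)) (np.float64(277.5502531787214), np.float64(122.58659722848589))
ringc 317.82608695652175 190.2173913043478 (11.0, 10.0) [ 0.56484092 -0.01234758  0.105     ] [ 0.5653832  -0.01279584  0.105     ]
[ 0.49508379 -0.06536281  0.23864556] [1.45595345e-01 9.89344142e-01 3.66199318e-04 1.74604124e-04] [-0.53649761  0.02610304  0.59412687  1.78915952 -0.01576282  1.33041764
  1.3397849 ] 9.6
shift tool [-5.87165206e-02 -3.06773766e-01 -2.23859289e-04] tool y angle 73.2564923214195
```

```bash
python3 - <<'E'
from h import *
for u,v in((243,125),(145,155)): print(onz('scene',u,v,0))
for z in(.1,.15,.2,.25): print(z,onz('scene',240,96,z).round(3),onz('scene',127,123,z).round(3),onz('top',503,205,z).round(3),onz('top',503,85,z).round(3))
E
```

```text
[ 0.49739813 -0.60165538  0.        ]
[ 0.8344414 -0.5832878  0.       ]
0.1 [ 0.49  -0.617  0.1  ] [ 0.858 -0.627  0.1  ] [ 0.518 -0.482  0.1  ] [ 0.838 -0.51   0.1  ]
0.15 [ 0.521 -0.521  0.15 ] [ 0.864 -0.53   0.15 ] [ 0.513 -0.455  0.15 ] [ 0.816 -0.483  0.15 ]
0.2 [ 0.552 -0.425  0.2  ] [ 0.87  -0.434  0.2  ] [ 0.508 -0.429  0.2  ] [ 0.793 -0.455  0.2  ]
0.25 [ 0.583 -0.329  0.25 ] [ 0.876 -0.337  0.25 ] [ 0.503 -0.403  0.25 ] [ 0.77  -0.427  0.25 ]
```

Emit:
arm_command(moves=[0, 0, 0, -7, 0, 0, 0, -7, 0, 0, 0, -7, 0, 0, 0, -7, 0, 0, 0, -7, 0, 0, 0, -7, 0, 0, 0, -7, 0, 0, 0, -7, 0, 0, 0, -7, 0, 0, 0, -7, 0, 0, 0, -7, 0, 0, 0, -7], fingers=70)

```text
time: 10.6
ee_pos: [0.495, -0.0664, 0.2349]
eef_rot: [-0.462, 0.887, -0.006, -0.009]
ft_force: [0.2, 0.1, 0.5]
width: 0.0608
grip_force: 0.0
```

Emit:
arm_command(moves=[0, 0, 0, -6.5, 0, 0, 0, 0, 0, 0, 0, 0])

```text
time: 10.85
ee_pos: [0.494, -0.0708, 0.2323]
eef_rot: [-0.465, 0.885, -0.008, -0.013]
ft_force: [0.3, 0.2, 0.2]
width: 0.0606
grip_force: 0.0
```

```bash
cat >> h.py <<'E'
def rel(x,y,z):
    s=r.read_state(); M=R.from_quat(s['eef_rot']).as_matrix(); p=np.array(s['ee_pos'])
    print('t',s['time'],'p',p.round(4),'shift cm',(100*M.T@(np.array([x,y,z])-p)).round(2),'yang',np.degrees(np.arctan2(M[1,1],M[0,1])).round(2),'tilt',np.degrees(np.arccos(-M[2,2])).round(2),'q7',s['joint_positions'][6],'F',np.round(s['ft_force'],2),'grip',s['grip_force'],s['width'])
E
python3 -c "
from h import *
rel(.464,-.3745,.239)"
```

```text
t 10.85 p [ 0.494  -0.0708  0.2323] shift cm [ 26.73 -14.75   0.16] yang 145.47 tilt 1.76 q7 2.5730256195085937 F [0.35 0.2  0.19] grip 0.0 0.060621336094061784
```

Emit:
arm_command(moves=[0, 0, 0, 7, 0, 0, 0, 7, 0, 0, 0, 7, 0, 0, 0, 7, 0, 0, 0, 7, 0, 0, 0, 7, 0, 0, 0, 7, 0, 0, 0, 7, 0, 0, 0, 7, 0, 0, 0, 7, 0, 0, 0, 7, 0, 0, 0, 7])

```text
time: 11.85
ee_pos: [0.4943, -0.0698, 0.2326]
eef_rot: [0.248, 0.969, -0.015, -0.004]
ft_force: [0.2, -1.2, 0.4]
width: 0.0607
grip_force: 0.0
```

Emit:
arm_command(moves=[0, 0, 0, 7, 0, 0, 0, 7, 0, 0, 0, 7, 0, 0, 0, 7, 0, 0, 0, 7, 0, 0, 0, 7, 0, 0, 0, 7, 0, 0, 0, 7, 0, 0, 0, 7, 0, 0, 0, 7, 0, 0, 0, 0, 0, 0, 0, 0])

```text
time: 12.85
ee_pos: [0.4943, -0.0699, 0.2326]
eef_rot: [0.756, 0.655, -0.015, 0.005]
ft_force: [-0.1, -0.4, -0.1]
width: 0.0607
grip_force: 0.0
```

```bash
python3 -c "
from h import *
rel(.464,-.3745,.239)"
```

```text
t 12.85 p [ 0.4943 -0.0699  0.2326] shift cm [-30.58   1.35   0.2 ] yang -8.21 tilt 1.75 q7 -0.10727379266623449 F [-0.13 -0.35 -0.14] grip 0.0 0.06072230636872494
```

Emit:
arm_command(moves=[0, 0, 0, 4, 0, 0, 0, 4, -3, 0.55, 0, 0, -3, 0.55, 0, 0, -3, 0.55, 0, 0, -3, 0.55, 0, 0, -3, 0.55, 0, 0, -3, 0.55, 0, 0, -3, 0.55, 0, 0, -3, 0.55, 0, 0, -3, 0.55, 0, 0, -3, 0.55, 0, 0])

```text
time: 13.85
ee_pos: [0.4618, -0.375, 0.2412]
eef_rot: [0.799, 0.601, -0.014, 0.006]
ft_force: [1.4, 0.2, -0.7]
width: 0.0611
grip_force: 0.0
```

Emit:
arm_command(moves=[0, 0, 0, 0, 0, 0, 0, 0, 0, 0, 0, 0])

```text
time: 14.1
ee_pos: [0.4622, -0.3731, 0.2407]
eef_rot: [0.8, 0.6, -0.014, 0.005]
ft_force: [0.6, 0.1, -0.6]
width: 0.0605
grip_force: 0.0
```

```bash
python3 - <<'E'
from h import *
s=snap('scene','s5.png'); 
rel(.464,-.3745,.139); M=R.from_quat(r.read_state()['eef_rot']).as_matrix();print(M.round(3))
p=np.array(r.read_state()['ee_pos'])
for k in((0,.03,0),(0,-.03,0),(0,0,0)):
    q=p+M@np.array(k); u,v=proj('scene',q); print(k,((np.array([u,v])-[230,60])*6).round())
cv2.imwrite('pics/c5.png',cv2.resize(s[60:160,230:330],(600,600),interpolation=2))
E
```

```text
t 14.15 p [ 0.4625 -0.3726  0.2408] shift cm [ 0.16  0.29 10.18] yang -16.27 tilt 1.75 q7 0.3945455961195678 F [-0.36 -0.66  0.2 ] grip 0.0 0.060415067511622796
[[ 0.28   0.96  -0.016]
 [ 0.96  -0.28  -0.026]
 [-0.029 -0.008 -1.   ]]
(0, 0.03, 0) [207. 144.]
(0, -0.03, 0) [335. 130.]
(0, 0, 0) [271. 137.]
```

View pics/c5.png

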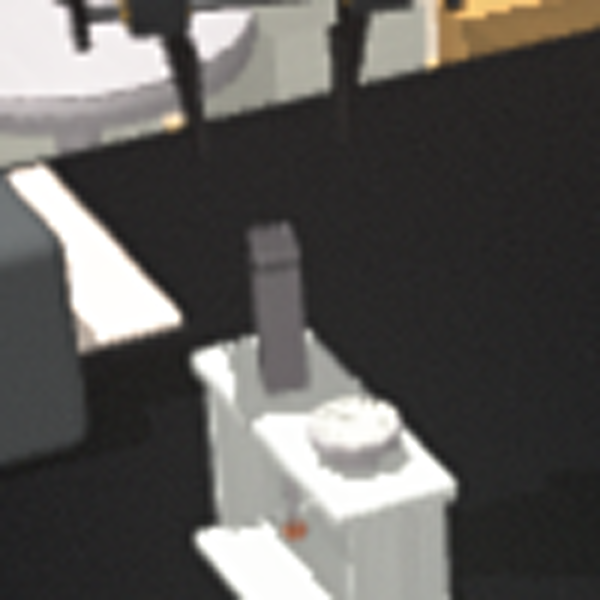

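The fingers at crop (205,145) and (340,135) straddle the handle top at (273,245) evenly. Descend.

Emit:
arm_command(moves=[0.1, 0.1, 2.5, 0, 0.1, 0.1, 2.5, 0, 0, 0.1, 2.5, 0, 0, 0, 1.8, 0, 0, 0, 0.9, 0, 0, 0, 0, 0, 0, 0, 0, 0])

```text
time: 14.73
ee_pos: [0.464, -0.375, 0.1394]
eef_rot: [0.801, 0.599, -0.014, 0.006]
ft_force: [-0.1, -0.3, 0.5]
width: 0.0608
grip_force: 0.0
```

```bash
python3 -c "
from h import *
rel(.464,-.3745,.139)"
```

```text
t 14.7333 p [ 0.464  -0.375   0.1394] shift cm [ 0.05 -0.02  0.04] yang -16.4 tilt 1.76 q7 0.41917197140208495 F [-0.08 -0.29  0.55] grip 0.0 0.06081642097943281
```

Emit:
arm_command(moves=[0, 0, 0, 0, 0, 0, 0, 0, 0, 0, 0, 0, 0, 0, 0, 0, 0, 0, 0, 0, 0, 0, 0, 0, 0, 0, 0, 0, 0, 0, 0, 0], fingers=0, squeeze=25)

```text
time: 15.4
ee_pos: [0.4636, -0.3756, 0.1389]
eef_rot: [0.801, 0.598, -0.014, 0.006]
ft_force: [0.8, -0.7, 0.1]
width: 0.0219
grip_force: 25.0
```

```bash
python3 -c "
from h import *
rel(.464,-.3745,.139+.115)"
```

```text
t 15.4 p [ 0.4636 -0.3756  0.1389] shift cm [ -0.23  -0.08 -11.51] yang -16.49 tilt 1.77 q7 0.418925358580308 F [ 0.85 -0.71  0.13] grip 24.999763264786452 0.02193601034189753
```

Emit:
arm_command(moves=[-0.03, -0.01, -1, 0, -0.06, -0.01, -2, 0, -0.06, -0.02, -2, 0, -0.06, -0.01, -2, 0, -0.06, -0.02, -2, 0, -0.06, -0.01, -2, 0, -0.06, -0.02, -2, 0, -0.04, -0.01, -1.5, 0, -0.02, 0, -0.5, 0, 0, 0, 0, 0])

```text
time: 16.23
ee_pos: [0.4639, -0.376, 0.2904]
eef_rot: [0.801, 0.598, -0.014, 0.007]
ft_force: [0.4, -0.1, -1.6]
width: 0.0215
grip_force: 25.0
```

```bash
python3 -c "
from h import *
rel(.565,-.0128,.29); print(r.read_state()['torque'])
s=snap('scene','s6.png'); cv2.imwrite('pics/c6.png',cv2.resize(s[20:170,220:340],(640,800)[::1] if 0 else (480,600),interpolation=2))"
```

```text
t 16.2333 p [ 0.4639 -0.376   0.2904] shift cm [37.68 -0.62 -1.1 ] yang -16.5 tilt 1.77 q7 0.3907543354726516 F [ 0.41 -0.09 -1.58] grip 24.99983025365509 0.021541059798903296
[-0.07731373  0.03701346  0.03209399]
```

View pics/c6.png

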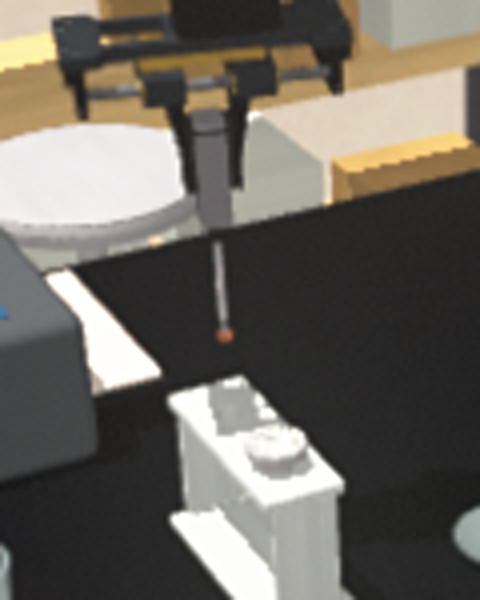

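The thermometer is held upright, its disc at crop (224,336) clear of the stand; the dial stays at (277,447). Now over to the ring.

Emit:
arm_command(moves=[1.5, 0, 0, 0, 3, -0.1, 0, 0, 3.8, -0.1, -0.2, 0, 3.8, -0.1, -0.2, 0, 3.8, -0.1, -0.2, 0, 3.8, -0.1, -0.2, 0, 3.8, -0.1, -0.2, 0, 3.8, 0, -0.1, 0, 3.8, 0, 0, 0, 3.5, 0, 0, 0, 2, 0, 0, 0, 1.1, 0, 0, 0])

```text
time: 17.28
ee_pos: [0.5648, -0.0084, 0.2868]
eef_rot: [0.8, 0.6, -0.015, 0.005]
ft_force: [-0.4, -0.5, -1.5]
width: 0.0219
grip_force: 25.0
```

Emit:
arm_command(moves=[0, 0, 0, 0, 0, 0, 0, 0, 0, 0, 0, 0, 0, 0, 0, 0])

```text
time: 17.62
ee_pos: [0.5647, -0.0145, 0.2888]
eef_rot: [0.802, 0.597, -0.015, 0.006]
ft_force: [-0.2, -0.6, -1.1]
width: 0.0222
grip_force: 25.0
```

```bash
python3 -c "
from h import *
rel(.565,-.0128,.255); M=R.from_quat(r.read_state()['eef_rot']).as_matrix();print(M.round(3))"
```

```text
t 17.6167 p [ 0.5647 -0.0145  0.2888] shift cm [0.28 0.01 3.37] yang -16.67 tilt 1.79 q7 -0.3295347386744822 F [-0.25 -0.6  -1.06] grip 24.999800036894158 0.02220036597039287
[[ 0.286  0.958 -0.016]
 [ 0.958 -0.287 -0.027]
 [-0.03  -0.008 -1.   ]]
```

Emit:
arm_command(moves=[0.1, 0.01, 1.5, 0, 0.1, 0.02, 1.5, 0, 0.08, 0.01, 1.3, 0, 0.06, 0.01, 0.8, 0, 0, 0, 0.3, 0, 0, 0, 0, 0, 0, 0, 0, 0])

```text
time: 18.2
ee_pos: [0.5657, -0.0111, 0.2353]
eef_rot: [0.801, 0.598, -0.014, 0.006]
ft_force: [-0.1, -0.8, -1.4]
width: 0.0219
grip_force: 25.0
```

```bash
python3 - <<'E'
from h import *
s=snap('scene','s7.png'); rel(.565,-.0128,.217)
h=cv2.cvtColor(s,cv2.COLOR_BGR2HSV); x0,y0,x1,y1=285,170,320,220
hh=h[y0:y1,x0:x1]; m=((hh[...,0]<18)&(hh[...,1]>90)&(hh[...,2]>60)); ys,xs=np.nonzero(m); print('copper',len(xs),xs.mean()+x0 if len(xs) else 0,ys.mean()+y0,xs.min()+x0,xs.max()+x0,ys.min()+y0,ys.max()+y0)
z=r.read_state()['ee_pos'][2]+.019-.136; print('disc z',z,'disc mid world',onz('scene',xs.mean()+x0,ys.mean()+y0,z+.002))
c=s[165:225,270:330]; cv2.imwrite('pics/c7.png',cv2.resize(c,(600,600),interpolation=2))
for p in((.565,-.0128,.105),(.565,-.0128,z)): print((np.array(proj('scene',p))-[270,165])*10)
E
```

```text
t 18.25 p [ 0.5659 -0.0109  0.2355] shift cm [-0.15 -0.02  1.86] yang -16.52 tilt 1.73 q7 -0.3316440650280654 F [ 0.18 -0.16 -1.14] grip 24.999810507288203 0.022013376096707605
copper 18 301.5 198.22222222222223 299 304 196 200
disc z 0.11852984327011895 disc mid world [ 0.56599463 -0.01162226  0.12052984]
[318.90103964 379.40012165]
[316.8437995  334.84164321]
```

View pics/c7.png

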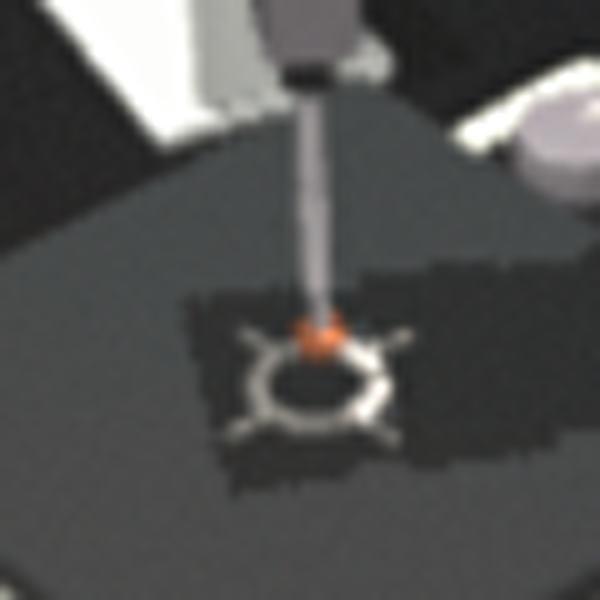

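The disc at crop (320,335) hangs 13 mm above the ring centre at (318,383), within about 1 mm sideways. Lower gently.

Emit:
arm_command(moves=[0, 0, 0.5, 0, 0, 0, 0.4, 0, 0, 0, 0.2, 0, 0, 0, 0.1, 0, 0, 0, 0.1, 0, 0, 0, 0.1, 0, 0, 0, 0.1, 0, 0, 0, 0.1, 0, 0, 0, 0, 0, 0, 0, 0, 0])

```text
time: 19.08
ee_pos: [0.5652, -0.0109, 0.2187]
eef_rot: [0.801, 0.598, -0.014, 0.006]
ft_force: [-1.4, 1.0, 0.6]
width: 0.022
grip_force: 25.0
```

```bash
python3 -c "
from h import *
rel(.565,-.0125,.217)"
```

```text
t 19.0833 p [ 0.5652 -0.0109  0.2187] shift cm [-0.15  0.02  0.17] yang -16.49 tilt 1.76 q7 -0.33019812889474653 F [-1.38  0.96  0.61] grip 25.00026957015507 0.022009017250888673
```

Emit:
arm_command(moves=[0, 0, 0.1, 0, 0, 0, 0.07, 0, 0, 0, 0, 0, 0, 0, 0, 0, 0, 0, 0, 0, 0, 0, 0, 0, 0, 0, 0, 0, 0, 0, 0, 0, 0, 0, 0, 0, 0, 0, 0, 0, 0, 0, 0, 0, 0, 0, 0, 0])

```text
time: 20.08
ee_pos: [0.5653, -0.011, 0.2169]
eef_rot: [0.801, 0.598, -0.014, 0.006]
ft_force: [0.3, 0.5, 2.3]
width: 0.0223
grip_force: 25.0
```

```bash
python3 - <<'E'
from h import *
s=snap('scene','s8.png'); rel(.565,-.0125,.217)
f=[]; z=[]
for _ in range(4): r.camera('top'); st=r.read_state(); f.append(st['ft_force'][2]); z.append(st['ee_pos'][2])
print(f,z)
cv2.imwrite('pics/c8.png',cv2.resize(s[145:225,260:340],(600,600),interpolation=2))
E
```

```text
t 20.1333 p [ 0.5653 -0.011   0.2169] shift cm [-0.15  0.02 -0.  ] yang -16.49 tilt 1.76 q7 -0.3300381303195864 F [-0.65  1.41  0.85] grip 24.999883520649746 0.02209617896665258
[np.float64(1.856961189322587), np.float64(1.4229217042067481), np.float64(2.0369027640011947), np.float64(1.8848902320948473)] [np.float64(0.21689220963510025), np.float64(0.21691640395575112), np.float64(0.216912899349267), np.float64(0.21692882058039262)]
```

View pics/c8.png

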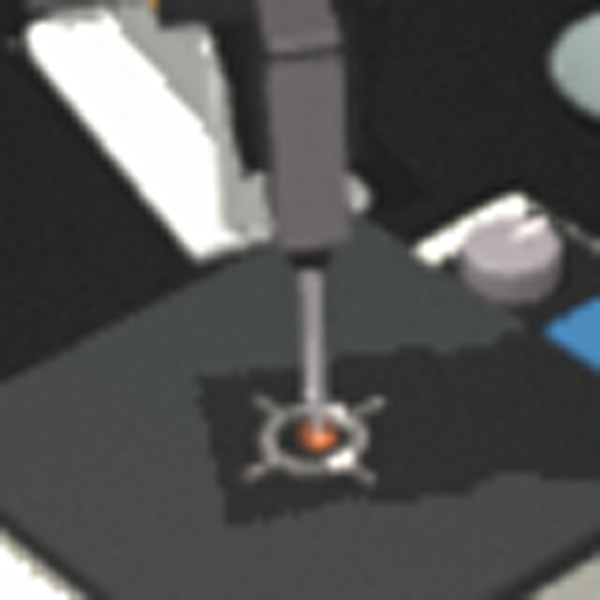

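The disc at crop (318,436) sits inside the ring, whose centre is at (315,440). The thermometer is upright and pressing with about 3 N, about half-way in, so I hand it in.

```bash
python3 -c "
from bench import r
print(r.close_job())"
```

```text
the job is handed in; nothing more can be done
None
```

The job is handed in (no verdict was returned): both wipes are in the bin, and the thermometer is held upright and still in the ring, pressing with about 3 N with its tip about half-way in.

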